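Put the pantry containers back by kind

ROBOT

A 6-joint arm with a two-finger parallel gripper is mounted at the origin on a cart in front of the work surface, level with it; the furniture and walls round the work are solid. World frame = base frame: x ahead of the robot, y to its left, z up, the work surface at z = 0. Lengths are in m, angles in degrees, forces in N, time in s.
With the tool pointing down it reaches from about 0.35 to 0.875 m from the base axis. Payload 4.2 kg.
Tool frame: the origin (TCP) lies midway between the tips of the shut fingers; the grasp point (between the pads) lies 19 mm behind it; z points along the fingers, y is the line along which they close (so a half turn about z gives the same grasp; the last joint's range is limited). The gripper opens to 87 mm and grips with 3 to 60 N. Pads are 19 mm wide; open, the fingers measure 117 mm over their backs; the gripper's body (75 mm by 190 mm) begins 51 mm behind the grasp point.
Start: joints at [90.791, 22.042, 0.453, 0, -68.411, -14.817], TCP at [0.151, 0.606, 0.195] pointing down, gripper open.
Joint ranges: [-179.83, 179.83], [-69.29, 118.12], [-61.27, 80.66], [-181.25, 117.63], [-171.15, -9.14], [-177.46, 177.46]. Speed limits (degrees/s): [159.86, 159.86, 180, 180, 180, 180].

INTERFACE

Orientations are given as a 3x3 rotation matrix whose columns are the frame's x, y, z axes.
In Python, from station import r, cams gives the robot as it stands.
- The arm moves only by the tool play_rows, never from a script. Its argument "commands" is text: rows parted by semicolons, each of 6 numbers parted by spaces: the shift along the world's x, y, z normalised to -1 to 1, where 1 is 30 mm, then the turn, a rotation vector about the world's x, y, z normalised to -1 to 1, where 1 is 0.15 rad. A call has 1 to 20 rows; each row shifts and turns the commanded pose from where the row before left it; what a row does not reach is not made up. A row lasts 1/10 s, in which the tool goes at most 50 mm and 8.59 degrees, less where a joint would pass 70% of its speed; a pose out of reach is approached as far as the arm can. A call with a number of a shift or a turn outside -1 to 1 is refused whole. A call with a gripper value outside its range is refused whole. "grip" is the finger opening in mm, from 0 to 87, set as the call begins (left out, the last holds). The fingers move at their own pace and stop on an object; the grip force is fixed at half the most. Time passes only in rows, so rows that do not move let the fingers close. It gives the time, the measured TCP pose, the force, the opening and the grip force at its end, in the units of the state.
- r.sense(): the state, without advancing time (a new reading comes with each control period).
- cams.capture(name): name is "scene" or "top" or "wrist"; returns (picture, depth): 400x640x3 uint8, blue, green, red; 400x640 float32, m along the optical axis (not along the pixel's ray), 0 where there is no reading.
- cams.camera_info(name): a dict with "mtx" (3x3 intrinsics, pixels), "k1" (the pictures are not rectified: a ray, as slopes to the right and down, at radius r is drawn at 1 + k1 r^2 times it, then the intrinsics apply), "R" (3x3) and "t" (3): a world point X has camera coordinates R X + t. Camera axes: x right, y down, z forward; pixel columns grow to the right and rows downward; lengths in m; the calibration is good to about 2 mm. A picture is of the moment at which its call begins: read the wrist's pose just before it. camera_info takes no time and is no camera call; for the wrist camera it gives the pose at the moment of the call.
- r.finish_job(): hands the job in; it is judged then, once.
The state is a dict: "time_s": time; "joints": joint angles; "joint_velocities": joint speeds; "effort": joint torques, N m; "tcp_pos": TCP position; "ee_rot": TCP orientation; "wrist_force": force on the tool from outside, world axes, zero at the start; "moment": the same for the moment, N m; "gripper_width": opening from 0.0 (shut) to 1.0 (fully open); "gripper_force": force on a finger pad.
Only numpy, scipy, OpenCV 4.12 (cv2) and the standard library are available. Lean on these libraries where they do the work, as an engineer would, in place of code of your own. Each camera call takes 0.05 s, during which the arm holds its last target. There are 200 camera calls.

TASK

Put away the four containers that stand loose on the worktop to the right of the three white bins on the grey mat: two shakers, a tin and a yellow-lidded jar. Each bin already holds one container at its back, a shaker, a tin or a jar; gently set every loose container down upright on the floor of the bin that holds its own kind, so that both loose shakers stand in the one shaker bin. Knock none of these containers over, and leave those that were already in the bins standing there, nudged by no more than 2 cm.

Things in the scene. Friction and masses are not known exactly. Their poses are not given: they have to be found in the camera images.
- shaker_bin: white open-topped bin with wooden front, 184 (x) x 88 (y) x 45 mm, walls and floor 4 mm, fixed; one of three alike, side by side about 102 mm apart in changing order. Origin: centre of underside; x runs to its back, away from the robot; z up; front lowered to 26 mm in its middle. Holds a shaker (binned_shaker) at its back end; both loose shakers go here, one behind the other
- tin_bin: white open-topped bin with wooden front, 184 (x) x 88 (y) x 45 mm, walls and floor 4 mm, fixed; one of three alike, side by side about 102 mm apart in changing order. Origin: centre of underside; x runs to its back, away from the robot; z up; front lowered to 26 mm in its middle. Holds a food tin (binned_tin) at its back end; the loose tin goes here
- jar_bin: white open-topped bin with wooden front, 184 (x) x 88 (y) x 45 mm, walls and floor 4 mm, fixed; one of three alike, side by side about 102 mm apart in changing order. Origin: centre of underside; x runs to its back, away from the robot; z up; front lowered to 26 mm in its middle. Holds a jar (binned_jar) at its back end; the loose jar goes here
- binned_shaker: clear shaker with grey perforated cap, 44 mm across, 90 mm high, standing loose in the shaker bin, about 62 mm behind the bin's centre. Origin: centre of its underside
- binned_tin: green-labelled food tin, 57 mm across, 72 mm high, standing loose in the tin bin, about 54 mm behind the bin's centre. Origin: centre of its underside
- binned_jar: glass jar with red contents and a yellow lid, 65 mm across, 87 mm high, standing loose in the jar bin, about 52 mm behind the bin's centre. Origin: centre of its underside
- shaker_a_center (a point): first clear shaker with grey contents and grey cap, loose on the worktop; the two look alike and are interchangeable. Round, 44 mm across up to 66 mm above its foot, then a 34 mm cap, 90 mm high in all, 70 to 130 g. Point: its centre, 45 mm above its foot; z up along its axis
- shaker_b_center (a point): second clear shaker with grey contents and grey cap, loose on the worktop; the two look alike and are interchangeable. Round, 44 mm across up to 66 mm above its foot, then a 34 mm cap, 90 mm high in all, 70 to 130 g. Point: its centre, 45 mm above its foot; z up along its axis
- tin_center (a point): food tin with a white and green label, standing loose on the worktop: a plain cylinder 57 mm across, 72 mm high, 130 to 230 g. The point is its centre, 36 mm above its foot; z along its axis, up
- jar_center (a point): glass jar with a yellow lid and grey contents, standing loose on the worktop: round, 59 mm across, 80 mm high, 120 to 230 g. The point is its centre, 40 mm above its foot; z along its axis, up

How it is judged:
By the outcome, as a careful person would: the job done as asked, in the order asked, and still so for the second after the job is handed in, with the robot touching nothing.
It also fails if it takes over 115 s, if anything falls off the work surface, if the arm or the gripper's body presses on something with over 40 N, if the wrist force passes 120 N, or if a joint passes its speed limit or range.

## Working session

There is one attempt and no reset: what is moved stays moved. The work goes in short steps, Python scripts to look and compute and a tool call to move; the robot and the scene stay as the last step left them, time stands still between calls to the robot, and variables do not carry over. Pictures are saved under pics/ and viewed, at most 14 in all, crops included, and the job is handed in when it is done.

Besides the shell and the picture viewer there is one more tool, called by a JSON object that holds its "fn" and its "kwargs". play_rows: Moves the arm, as the interface text tells. Scaled input: -1 to 1 covers 30 mm each way for a shift and 0.15 rad each way for a turn. Its arguments: {"type":"object","properties":{"commands":{"type":"string"},"grip":{"type":"number"}},"required":["commands"]}

```bash
mkdir -p pics
cat > h.py <<'E'
import numpy as np, cv2
from station import r, cams
def world(info,u,v,d=None,z=None):
    K=np.array(info["mtx"]);R=np.array(info["R"]);t=np.array(info["t"])
    x=np.array([(u-K[0,2])/K[0,0],(v-K[1,2])/K[1,1]]);y=x.copy()
    for _ in range(20): y=x/(1+info["k1"]*(y@y))
    ray=np.r_[y,1.]
    if d is None:
        c=-R.T@t;w=R.T@ray;d=(z-c[2])/w[2]
    return R.T@(ray*d-t)
E
python3 - <<'E'
from h import *
for n in("top","scene"):
    im,d=cams.capture(n);cv2.imwrite(f"pics/{n}0.png",im);np.save(f"pics/{n}0.npy",d)
    i=cams.camera_info(n);print(n,i, (-np.array(i["R"]).T@i["t"]).round(3))
s=r.sense();print(s["ee_rot"],s["tcp_pos"],s["time_s"])
E
```

```text
top {'mtx': array([[373.77436454,   0.        , 319.48392918],
       [  0.        , 373.77436454, 200.68586219],
       [  0.        ,   0.        ,   1.        ]]), 'k1': -0.08579969834482004, 'R': array([[-0.02393507, -0.99968448, -0.00761964],
       [-0.99598384,  0.02450284, -0.08611504],
       [ 0.08627458,  0.00552787, -0.99625606]]), 't': array([-0.14839734,  0.53108659,  0.86309084])} [ 0.451 -0.166  0.904]
scene {'mtx': array([[477.27435781,   0.        , 323.31599863],
       [  0.        , 477.27435781, 196.16286352],
       [  0.        ,   0.        ,   1.        ]]), 'k1': -0.06373211133074497, 'R': array([[ 0.73370656, -0.67944737,  0.00509481],
       [-0.4711743 , -0.51417518, -0.71667193],
       [ 0.48956048,  0.52342636, -0.69739184]]), 't': array([-0.48878264,  0.19852362,  1.04340736])} [-0.059 -0.776  0.872]
[[ 9.70148315e-01 -2.42512063e-01 -3.82335376e-04]
 [-2.42512348e-01 -9.70146471e-01 -1.89345072e-03]
 [ 8.82633239e-05  1.92964907e-03 -9.99998134e-01]] [0.15131829 0.60579669 0.19378795] 0.1
```

View pics/top0.png

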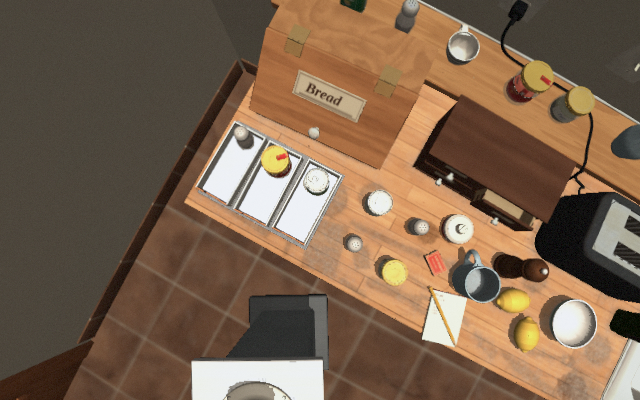

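View pics/scene0.png

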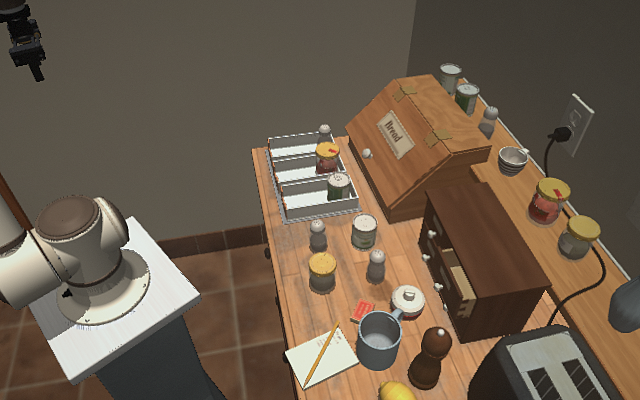

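The top view shows the bins from the left as shaker (242,132), jar (275,160) and tin (316,180). The loose things are the tin at about (379,203), shakers at (354,243) and (421,227), and the jar at (394,271). Next is an enlarged crop.

Run:
```python
import cv2
im=cv2.imread("pics/top0.png")[110:300,190:450]
cv2.imwrite("pics/c0.png",cv2.resize(im,None,fx=3,fy=3,interpolation=cv2.INTER_CUBIC))
```

```text
(no output)
```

View pics/c0.png

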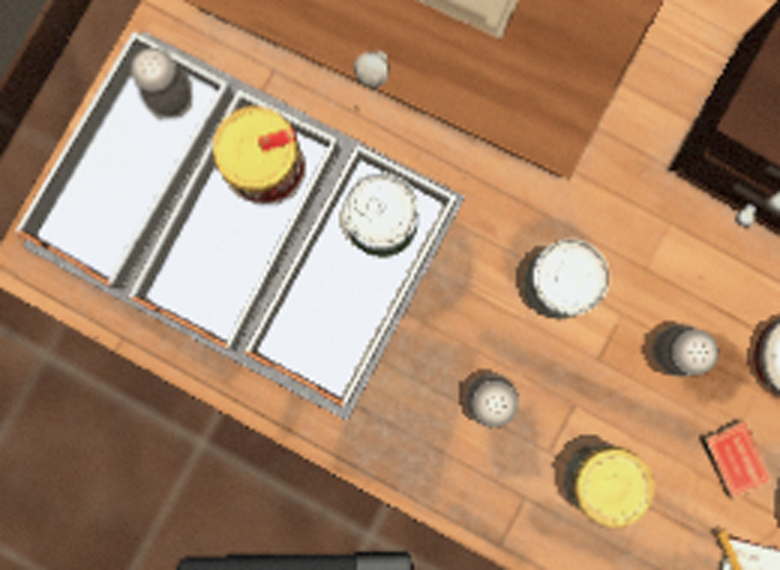

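Run:
```python
from h import *
i=cams.camera_info("top");d=np.load("pics/top0.npy")
P=dict(tin=(570,279,.072),shA=(494,402,.09),shB=(695,352,.09),jar=(613,487,.08),bsh=(154,69,.094),bjar=(257,150,.091),btin=(378,212,.076),
sbBL=(135,36,.045),sbFL=(22,235,.045),sbBR=(229,88,.045),jbBL=(238,95,.045),jbBR=(338,143,.045),jbFLin=(133,297,.03),tbBL=(355,148,.045),tbBR=(460,197,.045),tbFR=(350,408,.045),tbFL=(240,350,.045))
W={}
for k,(a,b,z) in P.items():
    u,v=190+a/3-.33,110+b/3-.33
    W[k]=world(i,u,v,z=z);print(k,W[k].round(3),world(i,u,v,d=d[int(round(v)),int(round(u))]).round(3))
for a,b in(("sbFL","sbBL"),("tbFR","tbBR"),("tbFL","tbBL")):
    w=W[b]-W[a];print(a,np.degrees(np.arctan2(w[1],w[0])),np.linalg.norm(w))
w=W["tbBR"]-W["sbBL"];print(np.degrees(np.arctan2(w[1],w[0]))+90,np.linalg.norm(w))
for u,v in((340,220),(400,240),(290,250)):print(world(i,u,v,d=d[v,u]).round(3))
```

```text
tin [ 0.515 -0.296  0.072] [ 0.516 -0.296  0.069]
shA [ 0.426 -0.235  0.09 ] [ 0.426 -0.235  0.087]
shB [ 0.458 -0.383  0.09 ] [ 0.458 -0.383  0.09 ]
jar [ 0.362 -0.321  0.08 ] [ 0.361 -0.322  0.077]
bsh [0.678 0.01  0.094] [0.678 0.01  0.092]
bjar [ 0.615 -0.066  0.091] [ 0.615 -0.066  0.092]
btin [ 0.569 -0.154  0.076] [ 0.569 -0.154  0.076]
sbBL [0.719 0.036 0.045] [0.719 0.036 0.045]
sbFL [0.562 0.125 0.045] [0.562 0.124 0.047]
sbBR [ 0.674 -0.039  0.045] [ 0.678 -0.037  0.03 ]
jbBL [ 0.668 -0.046  0.045] [ 0.668 -0.046  0.045]
jbBR [ 0.628 -0.124  0.045] [ 0.63  -0.123  0.035]
jbFLin [0.513 0.041 0.03 ] [0.512 0.037 0.045]
tbBL [ 0.624 -0.137  0.045] [ 0.623 -0.137  0.047]
tbBR [ 0.583 -0.217  0.045] [ 0.59  -0.22   0.001]
tbFR [ 0.423 -0.129  0.045] [ 0.421 -0.127 -0.001]
tbFL [ 0.469 -0.045  0.045] [ 0.47  -0.039  0.002]
sbFL -29.7126884671852 0.18010992246858615
tbFR -28.925335610606645 0.18310561431040842
tbFL -30.624847768326717 0.17975564942316458
-28.192706909050656 0.2869765065354693
[ 0.481 -0.21  -0.004]
[ 0.429 -0.353 -0.001]
[ 0.412 -0.087  0.   ]
```

{"fn": "play_rows", "kwargs": {"commands": "0.97 -0.85 0 0 0 -0.146;0.97 -0.85 0 0 0 -0.146;0.97 -0.85 0 0 0 -0.146;0.97 -0.85 0 0 0 -0.146;0.97 -0.85 0 0 0 -0.146;0.97 -0.85 0 0 0 -0.146;0.97 -0.85 0 0 0 -0.146;0.97 -0.85 0 0 0 -0.146;0.97 -0.85 0 0 0 -0.146;0.97 -0.85 0 0 0 -0.146;0.97 -0.85 0 0 0 -0.146;0.97 -0.85 0 0 0 -0.146", "grip": 87}}

```text
time_s: 1.3
tcp_pos: [0.5014, 0.299, 0.1943]
ee_rot: [[0.874, -0.487, -0.001], [-0.487, -0.874, -0.0], [-0.0, 0.001, -1.0]]
wrist_force: [-0.3, 0.7, 0.6]
gripper_width: 1.0
gripper_force: 0.0
```

{"fn": "play_rows", "kwargs": {"commands": "0 -0.95 0 0 0 0;0 -0.95 0 0 0 0;0 -0.95 0 0 0 0;0 -0.95 0 0 0 0;0 -0.95 0 0 0 0;0 -0.95 0 0 0 0;0 -0.95 0 0 0 0;0 -0.95 0 0 0 0;0 -0.95 0 0 0 0;0 -0.95 0 0 0 0;0 -0.95 0 0 0 0;0 -0.95 0 0 0 0;0 -0.95 0 0 0 0;0 -0.95 0 0 0 0;0 -0.95 0 0 0 0;0 -0.95 0 0 0 0;0 -0.95 0 0 0 0;0 -0.95 0 0 0 0;0 0 0 0 0 0;0 0 0 0 0 0"}}

```text
time_s: 3.3
tcp_pos: [0.5001, -0.2129, 0.1941]
ee_rot: [[0.873, -0.487, -0.001], [-0.487, -0.873, 0.0], [-0.001, 0.0, -1.0]]
wrist_force: [-1.0, 0.0, -0.2]
gripper_width: 1.001
gripper_force: 0.0
```

Run:
```python
from h import *
s=r.sense();print(s["ee_rot"].round(3) if hasattr(s["ee_rot"],'round') else s["ee_rot"],s["tcp_pos"],s["time_s"],s["joints"])
i=cams.camera_info("wrist");im,d=cams.capture("wrist");cv2.imwrite("pics/w1.png",im);np.save("pics/w1.npy",d)
import pickle;pickle.dump(i,open("pics/w1.pkl","wb"))
```

```text
[[ 0.873 -0.487 -0.001]
 [-0.487 -0.873  0.   ]
 [-0.001  0.    -1.   ]] [ 0.50014172 -0.21291492  0.19413325] 3.3 [-5.97684944e+00  1.41907005e+01 -1.10417166e+01 -2.28250466e-02
 -6.48394753e+01  6.68179636e+01]
```

View pics/w1.png

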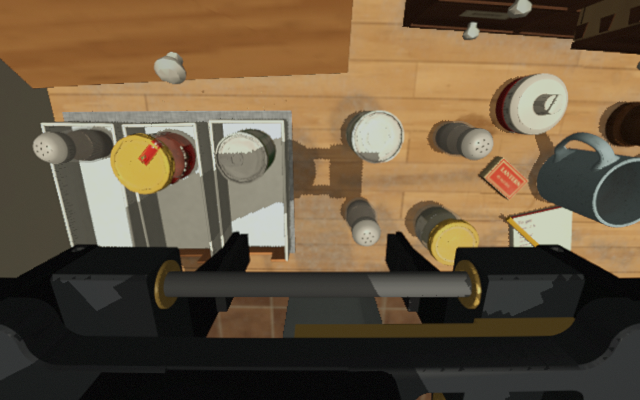

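The wrist view shows the loose tin top at (376,136), shaker caps at (366,232) and (478,144), and the jar lid at (452,243). The binned tops are at (52,148), (141,164) and (243,156).

Run:
```python
from h import *
import pickle
i=pickle.load(open("pics/w1.pkl","rb"))
for k,(u,v,z) in dict(tin=(376,136,.072),shA=(366,232,.09),shB=(478,144,.09),jar=(453,242,.08),bsh=(51,148,.094),bjar=(141,164,.091),btin=(243,155,.076),tbBR=(289,122,.045),tbBL=(211,123,.045),sbBL=(43,124,.045)).items():
    print(k,world(i,u,v,z=z).round(3))
d=np.load("pics/top0.npy");it=cams.camera_info("top")
print("breadbox", [world(it,u,v,d=d[v,u]).round(3) for u,v in((375,160),(360,150),(320,130),(425,160))])
```

```text
tin [ 0.519 -0.298  0.072]
shA [ 0.431 -0.239  0.09 ]
shB [ 0.463 -0.384  0.09 ]
jar [ 0.364 -0.323  0.08 ]
bsh [0.676 0.004 0.094]
bjar [ 0.617 -0.066  0.091]
btin [ 0.572 -0.161  0.076]
tbBR [ 0.578 -0.22   0.045]
tbBL [ 0.621 -0.14   0.045]
sbBL [0.719 0.035 0.045]
breadbox [array([ 0.61 , -0.288,  0.082]), array([ 0.633, -0.255,  0.084]), array([ 0.68 , -0.167,  0.088]), array([ 0.604, -0.395,  0.101])]
```

{"fn": "play_rows", "kwargs": {"commands": "0.14 -0.7 0 0 0 0;0.14 -0.7 0 0 0 0;0.14 -0.7 0 0 0 0;0.14 -0.7 0 0 0 0;0 0 -0.8 0 0 0;0 0 -0.8 0 0 0;0 0 -0.8 0 0 0;0 0 -0.8 0 0 0;0 0 -0.7 0 0 0;0 0 -0.6 0 0 0;0 0 -0.4 0 0 0;0 0 0 0 0 0;0 0 0 0 0 0"}}

```text
time_s: 4.65
tcp_pos: [0.5181, -0.2964, 0.0483]
ee_rot: [[0.874, -0.485, 0.001], [-0.485, -0.874, -0.001], [0.001, 0.0, -1.0]]
wrist_force: [-0.7, -0.7, 0.0]
gripper_width: 1.001
gripper_force: 0.0
```

{"fn": "play_rows", "kwargs": {"commands": "0 0 0 0 0 0;0 0 0 0 0 0;0 0 0 0 0 0;0 0 0 0 0 0;0 0 0 0 0 0;0 0 0 0 0 0;0 0 0 0 0 0;0 0 0 0 0 0", "grip": 45}}

```text
time_s: 5.45
tcp_pos: [0.5174, -0.2966, 0.0477]
ee_rot: [[0.874, -0.486, -0.0], [-0.486, -0.874, 0.0], [-0.0, 0.0, -1.0]]
wrist_force: [0.3, -1.1, -1.0]
gripper_width: 0.523
gripper_force: 0.0
```

Run:
```python
from h import *
a,_=cams.capture("wrist");b,_=cams.capture("scene")
cv2.imwrite("pics/w2.png",np.hstack([cv2.resize(a,(400,250)),cv2.resize(b[150:350,240:500],(400,308))[:250]]))
```

```text
(no output)
```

View pics/w2.png

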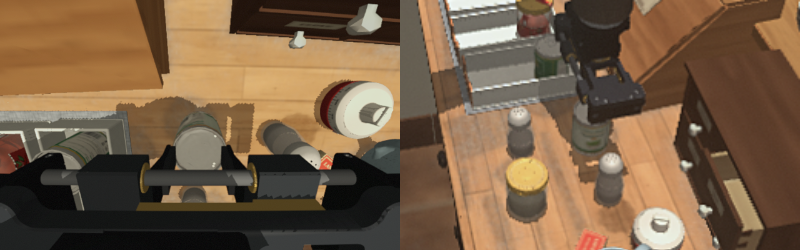

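The wrist view has the tin (200,150) just in front of the fingers, and it is still standing. I'll measure where it is now.

Run:
```python
from h import *
i=cams.camera_info("top");im,d=cams.capture("top")
w=cams.camera_info("wrist");im2,d2=cams.capture("wrist")
o=cv2.resize(im[150:280,320:480],(480,390),interpolation=cv2.INTER_CUBIC)
o2=cv2.resize(im2[130:320,220:440],(440,380))[:380]
o2=np.vstack([o2,np.zeros((10,440,3),np.uint8)])
cv2.imwrite("pics/t3.png",np.hstack([o[:,:360],o2]))
for v in range(170,300,10):
    print(v,[tuple(world(w,u,v,d=d2[v,u]).round(3)) for u in(300,320,340)])
```

```text
170 [(np.float64(0.555), np.float64(-0.302), np.float64(0.001)), (np.float64(0.546), np.float64(-0.316), np.float64(-0.0)), (np.float64(0.538), np.float64(-0.331), np.float64(-0.001))]
180 [(np.float64(0.547), np.float64(-0.297), np.float64(0.0)), (np.float64(0.541), np.float64(-0.314), np.float64(0.013)), (np.float64(0.53), np.float64(-0.327), np.float64(-0.0))]
190 [(np.float64(0.544), np.float64(-0.297), np.float64(0.024)), (np.float64(0.541), np.float64(-0.313), np.float64(0.044)), (np.float64(0.529), np.float64(-0.324), np.float64(0.022))]
200 [(np.float64(0.545), np.float64(-0.3), np.float64(0.056)), (np.float64(0.54), np.float64(-0.312), np.float64(0.063)), (np.float64(0.531), np.float64(-0.323), np.float64(0.053))]
210 [(np.float64(0.542), np.float64(-0.299), np.float64(0.068)), (np.float64(0.536), np.float64(-0.31), np.float64(0.07)), (np.float64(0.53), np.float64(-0.321), np.float64(0.069))]
220 [(np.float64(0.536), np.float64(-0.296), np.float64(0.069)), (np.float64(0.53), np.float64(-0.307), np.float64(0.07)), (np.float64(0.524), np.float64(-0.318), np.float64(0.07))]
230
[... 582 characters left out ...]
0.281), np.float64(0.07)), (np.float64(0.505), np.float64(-0.293), np.float64(0.07)), (np.float64(0.498), np.float64(-0.305), np.float64(0.069))]
270 [(np.float64(0.505), np.float64(-0.277), np.float64(0.069)), (np.float64(0.498), np.float64(-0.289), np.float64(0.069)), (np.float64(0.491), np.float64(-0.301), np.float64(0.068))]
280 [(np.float64(0.548), np.float64(-0.308), np.float64(0.162)), (np.float64(0.545), np.float64(-0.314), np.float64(0.162)), (np.float64(0.588), np.float64(-0.337), np.float64(0.238))]
290 [(np.float64(0.545), np.float64(-0.307), np.float64(0.163)), (np.float64(0.543), np.float64(-0.313), np.float64(0.164)), (np.float64(0.539), np.float64(-0.318), np.float64(0.163))]
```

View pics/t3.png

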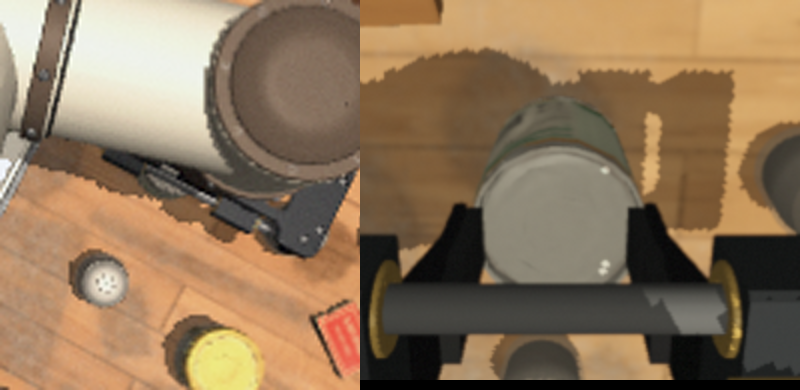

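{"fn": "play_rows", "kwargs": {"commands": "0 0 0 0 0 0;0 0 0 0 0 0;0 0 0 0 0 0;0 0 0 0 0 0;0 0 0 0 0 0;0 0 0 0 0 0;0 0 0 0 0 0;0 0 0 0 0 0", "grip": 20}}

```text
time_s: 6.45
tcp_pos: [0.5174, -0.2966, 0.0477]
ee_rot: [[0.874, -0.486, -0.0], [-0.486, -0.874, 0.0], [-0.0, 0.0, -1.0]]
wrist_force: [-0.0, 0.3, 0.4]
gripper_width: 0.229
gripper_force: 0.0
```

Run:
```python
from h import *
w=cams.camera_info("wrist");im2,d2=cams.capture("wrist")
cv2.imwrite("pics/w4.png",cv2.resize(im2[100:320,160:500],None,fx=2,fy=2))
for v in range(170,300,20):
    print(v,[tuple(map(float,world(w,u,v,d=d2[v,u]).round(3))) for u in(280,320,360)])
print(r.sense()["tcp_pos"])
```

```text
170 [(0.563, -0.286, -0.001), (0.546, -0.316, 0.0), (0.53, -0.346, 0.001)]
190 [(0.548, -0.277, -0.0), (0.541, -0.313, 0.043), (0.514, -0.339, -0.0)]
210 [(0.532, -0.267, -0.001), (0.536, -0.31, 0.07), (0.497, -0.33, 0.0)]
230 [(0.537, -0.281, 0.071), (0.524, -0.303, 0.07), (0.513, -0.326, 0.072)]
250 [(0.525, -0.274, 0.072), (0.512, -0.297, 0.07), (0.5, -0.32, 0.072)]
270 [(0.536, -0.288, 0.122), (0.499, -0.289, 0.07), (0.538, -0.325, 0.156)]
290 [(0.549, -0.302, 0.164), (0.542, -0.312, 0.163), (0.537, -0.323, 0.164)]
[ 0.51742781 -0.29665046  0.04773145]
```

View pics/w4.png

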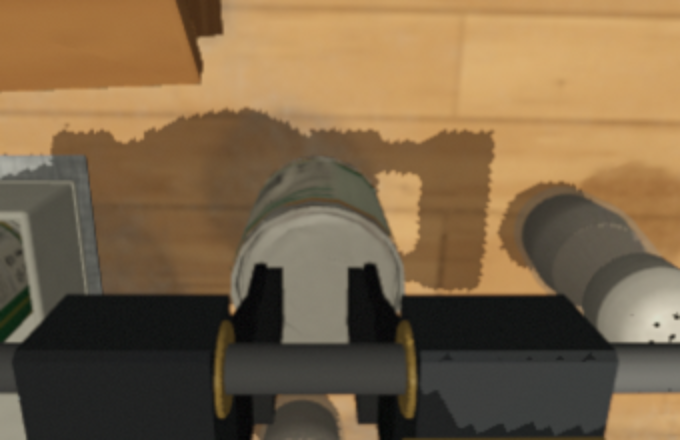

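Run:
```python
from h import *
w=cams.camera_info("wrist");im2,d2=cams.capture("wrist")
for v in (234,238,242,250,260,268):
    print(v,[(u,*map(float,world(w,u,v,d=d2[v,u]).round(3)),int(im2[v,u].mean())) for u in(286,290,294,298,340,346)])
s=r.sense();print(s["moment"],s["wrist_force"],s["joints"])
```

```text
234 [(286, 0.532, -0.283, 0.069, 100), (290, 0.535, -0.288, 0.08, 10), (294, 0.533, -0.29, 0.078, 39), (298, 0.531, -0.292, 0.077, 32), (340, 0.519, -0.315, 0.078, 44), (346, 0.518, -0.318, 0.081, 7)]
238 [(286, 0.536, -0.287, 0.086, 32), (290, 0.535, -0.289, 0.086, 12), (294, 0.532, -0.29, 0.083, 19), (298, 0.531, -0.292, 0.082, 18), (340, 0.519, -0.314, 0.084, 14), (346, 0.519, -0.318, 0.086, 9)]
242 [(286, 0.536, -0.288, 0.093, 8), (290, 0.535, -0.29, 0.093, 11), (294, 0.532, -0.29, 0.089, 17), (298, 0.531, -0.292, 0.088, 17), (340, 0.519, -0.314, 0.089, 18), (346, 0.519, -0.317, 0.093, 8)]
250 [(286, 0.535, -0.288, 0.102, 9), (290, 0.533, -0.289, 0.099, 12), (294, 0.532, -0.291, 0.099, 16), (298, 0.531, -0.293, 0.099, 14), (340, 0.52, -0.313, 0.099, 15), (346, 0.519, -0.316, 0.101, 11)]
260 [(286, 0.535, -0.289, 0.113, 7), (290, 0.533, -0.29, 0.11, 15), (294, 0.531, -0.292, 0.109, 13), (298, 0.527, -0.291, 0.102, 15), (340, 0.52, -0.312, 0.11, 14), (346, 0.519, -0.315, 0.11, 13)]
268 [(286, 0.534, -0.29, 0.12, 9), (290, 0.532, -0.29, 0.116, 14), (294, 0.531, -0.292, 0.117, 18), (298, 0.523, -0.288, 0.102, 14), (340, 0.521, -0.312, 0.118, 15), (346, 0.52, -0.315, 0.119, 17)]
[-0.03139915  0.009705   -0.02595951] [-0.94036212  0.06556763 -0.01187336] [-1.42843502e+01  2.73476448e+01 -1.43104273e+01  1.83231880e-03
 -4.83430637e+01  7.51994137e+01]
```

The visible fingertips end at about z = 0.077 while the TCP reads 0.048. The real tips are therefore about 28 mm behind the stated TCP and closed just above the tin. I'll open, go lower, and close again.

{"fn": "play_rows", "kwargs": {"commands": "0 0 0.5 0 0 0;0 0 0 0 0 0;0 0 0 0 0 0;0 0 0 0 0 0;0 0 0 0 0 0;0 0 0 0 0 0;0 0 0 0 0 0;0 0 0 0 0 0;0 0 0 0 0 0;0 0 0 0 0 0;0 0 0 0 0 0;0 0 0 0 0 0", "grip": 87}}

```text
time_s: 7.75
tcp_pos: [0.5174, -0.2966, 0.0628]
ee_rot: [[0.874, -0.486, -0.0], [-0.486, -0.874, 0.0], [-0.0, 0.0, -1.0]]
wrist_force: [0.1, 0.2, 0.2]
gripper_width: 0.998
gripper_force: 0.0
```

{"fn": "play_rows", "kwargs": {"commands": "0 0 -0.4 0 0 0;0 0 -0.4 0 0 0;0 0 -0.3 0 0 0;0 0 -0.2 0 0 0;0 0 0 0 0 0;0 0 0 0 0 0"}}

```text
time_s: 8.35
tcp_pos: [0.5175, -0.2968, 0.0236]
ee_rot: [[0.874, -0.486, -0.0], [-0.486, -0.874, -0.0], [-0.0, 0.0, -1.0]]
wrist_force: [0.2, -0.0, 0.5]
gripper_width: 0.999
gripper_force: 0.0
```

{"fn": "play_rows", "kwargs": {"commands": "0 0 0 0 0 0;0 0 0 0 0 0;0 0 0 0 0 0;0 0 0 0 0 0;0 0 0 0 0 0;0 0 0 0 0 0;0 0 0 0 0 0;0 0 0 0 0 0;0 0 0 0 0 0;0 0 0 0 0 0", "grip": 45}}

```text
time_s: 9.35
tcp_pos: [0.5175, -0.2968, 0.024]
ee_rot: [[0.874, -0.486, 0.0], [-0.486, -0.874, -0.0], [0.0, 0.0, -1.0]]
wrist_force: [-0.9, -1.2, 3.2]
gripper_width: 0.653
gripper_force: 30.0
```

{"fn": "play_rows", "kwargs": {"commands": "0 0 0.3 0 0 0;0 0 0.6 0 0 0;0 0 0.8 0 0 0;0 0 0.8 0 0 0;0 0 0.8 0 0 0;0 0.4 0.5 0 0 0;-0.1 0.7 0.2 0 0 0;-0.12 0.8 0 0 0 0;-0.12 0.8 0 0 0 0;-0.12 0.8 0 0 0 0;-0.12 0.8 0 0 0 0;-0.12 0.8 0 0 0 0;-0.12 0.5 0 0 0 0;-0.12 0.3 0 0 0 0;0 0 0 0 0 0;0 0 0 0 0 0"}}

```text
time_s: 10.95
tcp_pos: [0.4892, -0.1196, 0.1437]
ee_rot: [[0.874, -0.486, -0.0], [-0.486, -0.874, -0.0], [-0.0, 0.0, -1.0]]
wrist_force: [-1.0, -0.8, -1.9]
gripper_width: 0.652
gripper_force: 30.0
```

Run:
```python
from h import *
w=cams.camera_info("wrist");im,d=cams.capture("wrist");s=r.sense();print(s["tcp_pos"])
cv2.imwrite("pics/w5.png",im)
for u in (270,280,285,290,295,355,360,365):
    print(u,[tuple(map(float,(world(w,u,v,d=d[v,u])-s["tcp_pos"]).round(3))) for v in(232,236,242,252)])
```

```text
[ 0.48931189 -0.11988611  0.14370249]
270 [(-0.027, 0.083, -0.141), (0.022, 0.02, 0.032), (0.02, 0.02, 0.037), (0.018, 0.019, 0.048)]
280 [(0.026, 0.008, 0.047), (0.023, 0.01, 0.046), (0.02, 0.012, 0.045), (0.015, 0.015, 0.046)]
285 [(0.024, 0.007, 0.044), (0.022, 0.008, 0.045), (0.019, 0.009, 0.046), (0.013, 0.013, 0.045)]
290 [(0.023, 0.004, 0.046), (0.021, 0.005, 0.046), (0.018, 0.007, 0.046), (0.012, 0.01, 0.046)]
295 [(0.021, 0.002, 0.046), (0.019, 0.003, 0.046), (0.016, 0.005, 0.046), (0.011, 0.008, 0.046)]
355 [(0.006, -0.028, 0.048), (0.003, -0.027, 0.045), (-0.0, -0.025, 0.046), (-0.006, -0.022, 0.046)]
360 [(-0.002, -0.029, 0.032), (0.002, -0.029, 0.046), (-0.001, -0.028, 0.048), (-0.008, -0.025, 0.045)]
365 [(-0.087, -0.023, -0.144), (-0.006, -0.031, 0.032), (-0.007, -0.029, 0.037), (-0.007, -0.027, 0.048)]
```

View pics/w5.png

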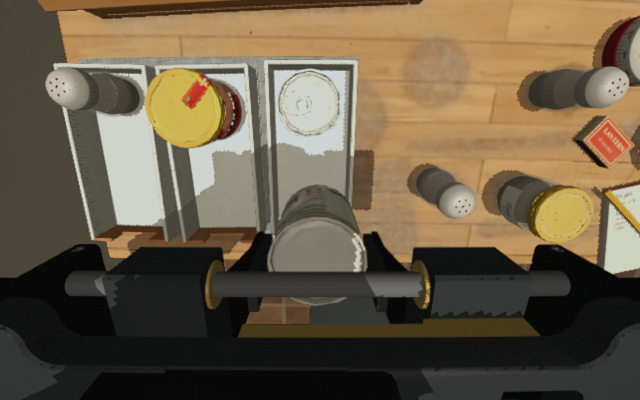

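{"fn": "play_rows", "kwargs": {"commands": "0 0 -0.5 0 0 0;0 0 -0.7 0 0 0;0 0 -0.7 0 0 0;0 0 -0.7 0 0 0;0 0 -0.5 0 0 0;0 0 -0.3 0 0 0;0 0 -0.2 0 0 0;0 0 -0.1 0 0 0;0 0 -0.06 0 0 0;0 0 -0.04 0 0 0;0 0 -0.03 0 0 0;0 0 0 0 0 0;0 0 0 0 0 0"}}

```text
time_s: 12.3
tcp_pos: [0.4899, -0.1197, 0.0299]
ee_rot: [[0.874, -0.486, 0.002], [-0.486, -0.874, -0.0], [0.002, -0.001, -1.0]]
wrist_force: [-1.4, -0.7, 6.0]
gripper_width: 0.649
gripper_force: 30.0
```

{"fn": "play_rows", "kwargs": {"commands": "0 0 0 0 0 0;0 0 0 0 0 0;0 0 0 0 0 0;0 0 0 0 0 0;0 0 0 0 0 0;0 0 0 0 0 0", "grip": 80}}

```text
time_s: 12.9
tcp_pos: [0.4892, -0.1196, 0.0287]
ee_rot: [[0.874, -0.486, -0.0], [-0.486, -0.874, -0.0], [-0.0, 0.0, -1.0]]
wrist_force: [-1.1, 0.3, 0.1]
gripper_width: 0.914
gripper_force: 0.0
```

{"fn": "play_rows", "kwargs": {"commands": "0 0 0.4 0 0 0;0 0 0.8 0 0 0;0 0 0.8 0 0 0;0 0 0.8 0 0 0;0 0 0.8 0 0 0;0 0 0.3 0 0 0;0 0 0 0 0 0;0 0 0 0 0 0"}}

```text
time_s: 13.7
tcp_pos: [0.4884, -0.1195, 0.1447]
ee_rot: [[0.874, -0.486, -0.002], [-0.486, -0.874, 0.0], [-0.002, 0.001, -1.0]]
wrist_force: [-0.3, 0.6, -1.1]
gripper_width: 0.922
gripper_force: 0.0
```

{"fn": "play_rows", "kwargs": {"commands": "-0.33 -0.65 0 0 0 0;-0.33 -0.65 0 0 0 0;-0.33 -0.65 0 0 0 0;-0.33 -0.65 0 0 0 0;-0.34 -0.65 0 0 0 0;-0.34 -0.65 0 0 0 0;0 0 -0.4 0 0 0;0 0 -0.8 0 0 0;0 0 -0.8 0 0 0;0 0 -0.8 0 0 0;0 0 -0.6 0 0 0;0 0 -0.4 0 0 0;0 0 -0.25 0 0 0;0 0 0 0 0 0;0 0 0 0 0 0", "grip": 70}}

```text
time_s: 15.2
tcp_pos: [0.4292, -0.2367, 0.0242]
ee_rot: [[0.874, -0.486, -0.0], [-0.486, -0.874, -0.0], [-0.0, 0.0, -1.0]]
wrist_force: [0.0, -0.9, -0.7]
gripper_width: 0.806
gripper_force: 0.0
```

{"fn": "play_rows", "kwargs": {"commands": "0 0 0 0 0 0;0 0 0 0 0 0;0 0 0 0 0 0;0 0 0 0 0 0;0 0 0 0 0 0;0 0 0 0 0 0;0 0 0 0 0 0;0 0 0 0 0 0;0 0 0 0 0 0", "grip": 30}}

```text
time_s: 16.1
tcp_pos: [0.4293, -0.2367, 0.0245]
ee_rot: [[0.874, -0.486, 0.0], [-0.486, -0.874, -0.0], [0.0, 0.0, -1.0]]
wrist_force: [-0.3, -0.1, 0.8]
gripper_width: 0.394
gripper_force: 29.0
```

Run:
```python
from h import *
w=cams.camera_info("wrist");im,d=cams.capture("wrist");s=r.sense()
im2,_=cams.capture("scene")
cv2.imwrite("pics/w6.png",np.hstack([cv2.resize(im[120:320,200:440],(480,400)),cv2.resize(im2[200:320,260:356],(320,400))]))
for u in (285,290,295,300,305,320,335,340,345):
    print(u,[tuple(map(float,(world(w,u,v,d=d[v,u])-s["tcp_pos"]).round(3))) for v in(226,230,236,242,252)])
```

```text
285 [(0.006, 0.026, -0.024), (0.003, 0.028, -0.025), (0.018, 0.011, 0.034), (0.017, 0.011, 0.041), (0.016, 0.01, 0.052)]
290 [(0.004, 0.022, -0.024), (0.012, 0.014, 0.009), (0.015, 0.01, 0.03), (0.012, 0.012, 0.03), (0.008, 0.014, 0.035)]
295 [(0.016, 0.007, 0.018), (0.014, 0.008, 0.021), (0.014, 0.007, 0.03), (0.012, 0.007, 0.036), (0.014, 0.005, 0.053)]
300 [(0.016, 0.002, 0.025), (0.016, 0.003, 0.029), (0.014, 0.003, 0.034), (0.014, 0.003, 0.043), (0.013, 0.002, 0.054)]
305 [(0.015, -0.001, 0.026), (0.015, -0.001, 0.031), (0.014, -0.0, 0.037), (0.014, -0.001, 0.046), (0.013, -0.001, 0.057)]
320 [(0.012, -0.01, 0.03), (0.011, -0.009, 0.033), (0.011, -0.009, 0.041), (0.01, -0.008, 0.048), (0.009, -0.008, 0.056)]
335 [(0.006, -0.017, 0.026), (0.005, -0.016, 0.028), (0.004, -0.015, 0.034), (0.002, -0.014, 0.039), (0.002, -0.013, 0.051)]
340 [(0.002, -0.019, 0.021), (0.002, -0.019, 0.025), (0.0, -0.017, 0.03), (-0.001, -0.016, 0.035), (-0.001, -0.015, 0.047)]
345 [(-0.002, -0.021, 0.014), (-0.002, -0.021, 0.019), (-0.002, -0.02, 0.028), (-0.005, -0.018, 0.03), (-0.009, -0.015, 0.033)]
```

View pics/w6.png

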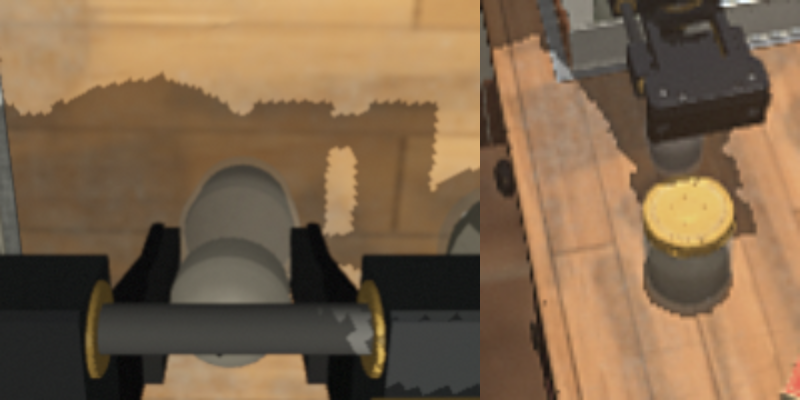

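{"fn": "play_rows", "kwargs": {"commands": "0 0 0.3 0 0 0;0 0 0.6 0 0 0;0 0 0.8 0 0 0;0 0 0.8 0 0 0;0 0 0.8 0 0 0;0 0 0.7 0 0 0;0 0 0.5 0 0 0;0 0 0 0 0 0;0 0 0 0 0 0"}}

```text
time_s: 17.1
tcp_pos: [0.4288, -0.2363, 0.159]
ee_rot: [[0.874, -0.486, -0.0], [-0.486, -0.874, 0.001], [-0.001, -0.001, -1.0]]
wrist_force: [-0.6, -0.9, -1.6]
gripper_width: 0.394
gripper_force: 28.8
```

{"fn": "play_rows", "kwargs": {"commands": "0.2 0.3 0 0 0 0;0.4 0.6 0 0 0 0;0.6 0.86 0 0 0 0;0.6 0.86 0 0 0 0;0.6 0.86 0 0 0 0;0.6 0.86 0 0 0 0;0.6 0.86 0 0 0 0;0.6 0.86 0 0 0 0;0.6 0.86 0 0 0 0;0.6 0.86 0 0 0 0;0.6 0.86 0 0 0 0;0.3 0.43 0 0 0 0;0.1 0.13 0 0 0 0;0 0 0 0 0 0;0 0 0 0 0 0"}}

```text
time_s: 18.6
tcp_pos: [0.6204, 0.0386, 0.159]
ee_rot: [[0.874, -0.487, -0.001], [-0.487, -0.874, -0.0], [-0.001, 0.001, -1.0]]
wrist_force: [0.0, -0.1, -1.7]
gripper_width: 0.391
gripper_force: 28.9
```

Run:
```python
from h import *
w=cams.camera_info("wrist");im,d=cams.capture("wrist");s=r.sense();print(s["tcp_pos"],s["gripper_width"])
im2,_=cams.capture("scene")
cv2.imwrite("pics/w7.png",np.hstack([cv2.resize(im,(480,300)),cv2.resize(im2[100:250,240:400],(320,300))]))
```

```text
[0.62048408 0.03838542 0.15929593] 0.3978789059970019
```

View pics/w7.png

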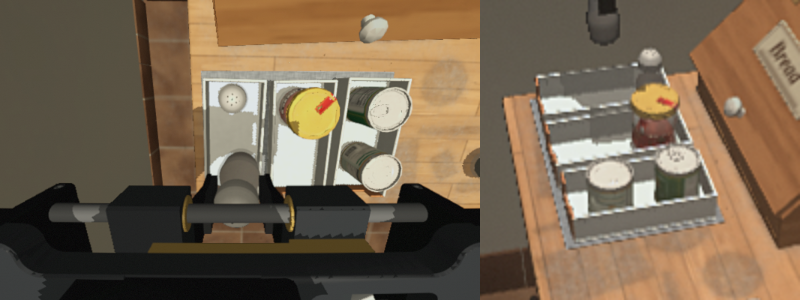

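{"fn": "play_rows", "kwargs": {"commands": "0 0 -0.5 0 0 0;0 0 -0.8 0 0 0;0 0 -0.8 0 0 0;0 0 -0.7 0 0 0;0 0 -0.5 0 0 0;0 0 -0.4 0 0 0;0 0 -0.2 0 0 0;0 0 -0.15 0 0 0;0 0 -0.1 0 0 0;0 0 -0.06 0 0 0;0 0 -0.05 0 0 0;0 0 -0.04 0 0 0;0 0 0 0 0 0;0 0 0 0 0 0"}}

```text
time_s: 20.1
tcp_pos: [0.6214, 0.0394, 0.0306]
ee_rot: [[0.874, -0.486, 0.001], [-0.486, -0.874, 0.0], [0.0, -0.0, -1.0]]
wrist_force: [-0.0, 0.5, -0.2]
gripper_width: 0.391
gripper_force: 28.9
```

{"fn": "play_rows", "kwargs": {"commands": "0 0 -0.03 0 0 0;0 0 0 0 0 0;0 0 0 0 0 0"}}

```text
time_s: 20.4
tcp_pos: [0.6218, 0.0394, 0.0304]
ee_rot: [[0.874, -0.486, 0.001], [-0.486, -0.874, -0.0], [0.001, -0.001, -1.0]]
wrist_force: [-2.1, 0.6, 5.7]
gripper_width: 0.395
gripper_force: 29.2
```

Contact with the floor. I'll release and lift off.

{"fn": "play_rows", "kwargs": {"commands": "0 0 0 0 0 0;0 0 0 0 0 0;0 0 0 0 0 0;0 0 0 0 0 0;0 0 0 0 0 0;0 0 0 0 0 0", "grip": 65}}

```text
time_s: 21.0
tcp_pos: [0.6212, 0.0394, 0.0293]
ee_rot: [[0.874, -0.486, -0.0], [-0.486, -0.874, -0.0], [-0.0, 0.0, -1.0]]
wrist_force: [-0.0, -0.2, -0.7]
gripper_width: 0.737
gripper_force: 0.0
```

{"fn": "play_rows", "kwargs": {"commands": "0 0 0.4 0 0 0;0 0 0.8 0 0 0;0 0 0.8 0 0 0;0 0 0.8 0 0 0;0 0 0.8 0 0 0;0 0 0.6 0 0 0;0 0 0 0 0 0;0 0 0 0 0 0"}}

```text
time_s: 21.8
tcp_pos: [0.6211, 0.0395, 0.156]
ee_rot: [[0.874, -0.486, 0.001], [-0.486, -0.874, 0.001], [0.0, -0.001, -1.0]]
wrist_force: [0.2, 0.1, -0.4]
gripper_width: 0.747
gripper_force: 0.0
```

{"fn": "play_rows", "kwargs": {"commands": "-0.33 -0.88 0 0 0 0;-0.33 -0.88 0 0 0 0;-0.33 -0.88 0 0 0 0;-0.33 -0.88 0 0 0 0;-0.33 -0.88 0 0 0 0;-0.33 -0.88 0 0 0 0;-0.33 -0.88 0 0 0 0;-0.33 -0.88 0 0 0 0;-0.33 -0.88 0 0 0 0;-0.33 -0.88 0 0 0 0;-0.33 -0.88 0 0 0 0;-0.33 -0.88 0 0 0 0;-0.33 -0.88 0 0 0 0;-0.33 -0.88 0 0 0 0;-0.33 -0.88 0 0 0 0;-0.36 -0.9 0 0 0 0;0 0 0 0 0 0;0 0 0 0 0 0", "grip": 70}}

```text
time_s: 23.6
tcp_pos: [0.461, -0.3836, 0.1541]
ee_rot: [[0.873, -0.487, -0.002], [-0.487, -0.873, 0.001], [-0.003, -0.0, -1.0]]
wrist_force: [0.5, -0.1, 0.3]
gripper_width: 0.803
gripper_force: 0.0
```

{"fn": "play_rows", "kwargs": {"commands": "0 0 -0.4 0 0 0;0 0 -0.8 0 0 0;0 0 -0.8 0 0 0;0 0 -0.8 0 0 0;0 0 -0.7 0 0 0;0 0 -0.5 0 0 0;0 0 -0.36 0 0 0;0 0 0 0 0 0;0 0 0 0 0 0"}}

```text
time_s: 24.5
tcp_pos: [0.4624, -0.3833, 0.0247]
ee_rot: [[0.874, -0.485, 0.0], [-0.485, -0.874, -0.0], [0.0, 0.0, -1.0]]
wrist_force: [0.4, -1.1, 0.3]
gripper_width: 0.804
gripper_force: 0.0
```

{"fn": "play_rows", "kwargs": {"commands": "0 0 0 0 0 0;0 0 0 0 0 0;0 0 0 0 0 0;0 0 0 0 0 0;0 0 0 0 0 0;0 0 0 0 0 0;0 0 0 0 0 0;0 0 0 0 0 0;0 0 0 0 0 0", "grip": 25}}

```text
time_s: 25.4
tcp_pos: [0.4621, -0.3838, 0.0248]
ee_rot: [[0.874, -0.486, 0.0], [-0.486, -0.874, -0.0], [0.0, 0.0, -1.0]]
wrist_force: [-0.0, 0.1, 1.2]
gripper_width: 0.394
gripper_force: 27.5
```

{"fn": "play_rows", "kwargs": {"commands": "0 0 0.3 0 0 0;0 0 0.6 0 0 0;0 0 0.8 0 0 0;0 0 0.8 0 0 0;0 0 0.8 0 0 0;0 0 0.7 0 0 0;0 0 0.5 0 0 0;0 0 0 0 0 0"}}

```text
time_s: 26.2
tcp_pos: [0.4632, -0.3844, 0.1626]
ee_rot: [[0.874, -0.486, 0.005], [-0.486, -0.874, -0.003], [0.005, 0.0, -1.0]]
wrist_force: [-1.2, -0.1, -1.4]
gripper_width: 0.397
gripper_force: 27.5
```

{"fn": "play_rows", "kwargs": {"commands": "0.1 0.4 0 0 0 0;0.2 0.8 0 0 0 0;0.22 0.9 0 0 0 0;0.22 0.9 0 0 0 0;0.22 0.9 0 0 0 0;0.22 0.9 0 0 0 0;0.22 0.9 0 0 0 0;0.22 0.9 0 0 0 0;0.22 0.9 0 0 0 0;0.22 0.9 0 0 0 0;0.22 0.9 0 0 0 0;0.22 0.9 0 0 0 0;0.22 0.9 0 0 0 0;0.22 0.9 0 0 0 0;0.22 0.9 0 0 0 0;0.22 0.9 0 0 0 0;0.2 0.8 0 0 0 0;0.08 0.4 0 0 0 0;0 0 0 0 0 0;0 0 0 0 0 0"}}

```text
time_s: 28.2
tcp_pos: [0.5709, 0.066, 0.1589]
ee_rot: [[0.874, -0.486, -0.002], [-0.486, -0.874, -0.001], [-0.001, 0.001, -1.0]]
wrist_force: [0.0, 0.1, -1.2]
gripper_width: 0.395
gripper_force: 27.5
```

{"fn": "play_rows", "kwargs": {"commands": "0 0 -0.5 0 0 0;0 0 -0.8 0 0 0;0 0 -0.8 0 0 0;0 0 -0.7 0 0 0;0 0 -0.5 0 0 0;0 0 -0.4 0 0 0;0 0 -0.2 0 0 0;0 0 -0.15 0 0 0;0 0 -0.1 0 0 0;0 0 -0.06 0 0 0;0 0 -0.05 0 0 0;0 0 -0.04 0 0 0;0 0 -0.02 0 0 0;0 0 0 0 0 0;0 0 0 0 0 0"}}

```text
time_s: 29.7
tcp_pos: [0.5721, 0.0664, 0.0308]
ee_rot: [[0.874, -0.486, 0.001], [-0.486, -0.874, 0.0], [0.001, -0.001, -1.0]]
wrist_force: [-1.2, -0.2, 4.1]
gripper_width: 0.395
gripper_force: 27.8
```

{"fn": "play_rows", "kwargs": {"commands": "0 0 0 0 0 0;0 0 0 0 0 0;0 0 0 0 0 0;0 0 0 0 0 0;0 0 0 0 0 0;0 0 0 0 0 0", "grip": 65}}

```text
time_s: 30.3
tcp_pos: [0.5717, 0.0664, 0.0299]
ee_rot: [[0.874, -0.486, -0.0], [-0.486, -0.874, -0.0], [-0.0, 0.0, -1.0]]
wrist_force: [0.8, -0.2, -0.6]
gripper_width: 0.736
gripper_force: 0.0
```

{"fn": "play_rows", "kwargs": {"commands": "0 0 0.4 0 0 0;0 0 0.8 0 0 0;0 0 0.8 0 0 0;0 0 0.8 0 0 0;0 0 0.8 0 0 0;0 0 0.6 0 0 0;0 0 0 0 0 0;0 0 0 0 0 0"}}

```text
time_s: 31.1
tcp_pos: [0.5716, 0.0664, 0.1566]
ee_rot: [[0.874, -0.486, 0.001], [-0.486, -0.874, 0.001], [0.0, -0.001, -1.0]]
wrist_force: [0.1, 0.5, 0.1]
gripper_width: 0.748
gripper_force: 0.0
```

{"fn": "play_rows", "kwargs": {"commands": "-0.43 -0.81 0 0 0 0;-0.43 -0.81 0 0 0 0;-0.43 -0.81 0 0 0 0;-0.43 -0.81 0 0 0 0;-0.43 -0.81 0 0 0 0;-0.43 -0.81 0 0 0 0;-0.43 -0.81 0 0 0 0;-0.43 -0.81 0 0 0 0;-0.44 -0.81 0 0 0 0;-0.44 -0.81 0 0 0 0;-0.44 -0.81 0 0 0 0;-0.44 -0.81 0 0 0 0;-0.44 -0.81 0 0 0 0;-0.44 -0.81 0 0 0 0;-0.44 -0.81 0 0 0 0;-0.44 -0.8 0 0 0 0;0 0 0 0 0 0;0 0 0 0 0 0", "grip": 87}}

```text
time_s: 32.9
tcp_pos: [0.3621, -0.322, 0.1551]
ee_rot: [[0.873, -0.487, -0.002], [-0.487, -0.873, 0.001], [-0.002, -0.0, -1.0]]
wrist_force: [0.1, 0.3, 0.2]
gripper_width: 0.998
gripper_force: 0.0
```

Run:
```python
from h import *
w=cams.camera_info("wrist");im,d=cams.capture("wrist");s=r.sense();print(s["tcp_pos"])
im2,_=cams.capture("scene")
cv2.imwrite("pics/w8.png",np.hstack([cv2.resize(im,(480,300)),cv2.resize(im2[100:250,240:400],(320,300))]))
```

```text
[ 0.36256441 -0.32167995  0.15530464]
```

View pics/w8.png

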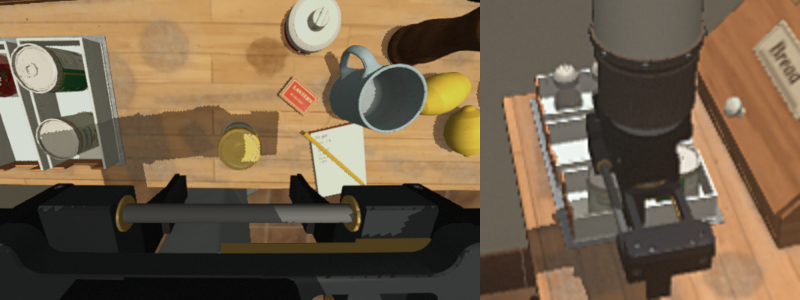

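The jar at (239,147) is midway between the fingers. Going down to grip it.

{"fn": "play_rows", "kwargs": {"commands": "0 0 -0.4 0 0 0;0 0 -0.8 0 0 0;0 0 -0.8 0 0 0;0 0 -0.8 0 0 0;0 0 -0.7 0 0 0;0 0 -0.5 0 0 0;0 0 -0.35 0 0 0;0 0 -0.17 0 0 0;0 0 0 0 0 0;0 0 0 0 0 0"}}

```text
time_s: 34.0
tcp_pos: [0.3636, -0.3223, 0.021]
ee_rot: [[0.874, -0.486, 0.001], [-0.486, -0.874, -0.001], [0.001, 0.0, -1.0]]
wrist_force: [-0.1, -0.9, -0.3]
gripper_width: 1.0
gripper_force: 0.0
```

{"fn": "play_rows", "kwargs": {"commands": "0 0 0 0 0 0;0 0 0 0 0 0;0 0 0 0 0 0;0 0 0 0 0 0;0 0 0 0 0 0;0 0 0 0 0 0;0 0 0 0 0 0;0 0 0 0 0 0;0 0 0 0 0 0", "grip": 45}}

```text
time_s: 34.9
tcp_pos: [0.3629, -0.3222, 0.0205]
ee_rot: [[0.874, -0.486, -0.0], [-0.486, -0.874, -0.0], [-0.0, 0.0, -1.0]]
wrist_force: [-1.5, -0.1, 1.0]
gripper_width: 0.648
gripper_force: 32.2
```

{"fn": "play_rows", "kwargs": {"commands": "0 0 0.3 0 0 0;0 0 0.6 0 0 0;0 0 0.8 0 0 0;0 0 0.8 0 0 0;0 0 0.8 0 0 0;0 0 0.7 0 0 0;0 0 0.5 0 0 0;0 0 0 0 0 0"}}

```text
time_s: 35.7
tcp_pos: [0.3642, -0.3227, 0.1579]
ee_rot: [[0.874, -0.486, 0.005], [-0.486, -0.874, -0.002], [0.005, -0.0, -1.0]]
wrist_force: [0.1, -0.0, -1.3]
gripper_width: 0.643
gripper_force: 32.3
```

{"fn": "play_rows", "kwargs": {"commands": "0.25 0.4 0 0 0 0;0.5 0.8 0 0 0 0;0.5 0.84 0 0 0 0;0.5 0.84 0 0 0 0;0.5 0.84 0 0 0 0;0.5 0.84 0 0 0 0;0.5 0.84 0 0 0 0;0.5 0.84 0 0 0 0;0.5 0.84 0 0 0 0;0.5 0.84 0 0 0 0;0.5 0.84 0 0 0 0;0.5 0.6 0 0 0 0;0.13 0.36 0 0 0 0;0 0 0 0 0 0;0 0 0 0 0 0"}}

```text
time_s: 37.2
tcp_pos: [0.5382, -0.0309, 0.1547]
ee_rot: [[0.874, -0.486, -0.002], [-0.486, -0.874, -0.0], [-0.002, 0.001, -1.0]]
wrist_force: [-0.0, 0.4, -2.2]
gripper_width: 0.644
gripper_force: 32.3
```

Run:
```python
from h import *
w=cams.camera_info("wrist");im,d=cams.capture("wrist");s=r.sense();print(s["tcp_pos"])
im2,_=cams.capture("scene")
cv2.imwrite("pics/w9.png",np.hstack([cv2.resize(im,(480,300)),cv2.resize(im2[100:250,240:400],(320,300))]))
```

```text
[ 0.53827713 -0.03122212  0.15500745]
```

View pics/w9.png

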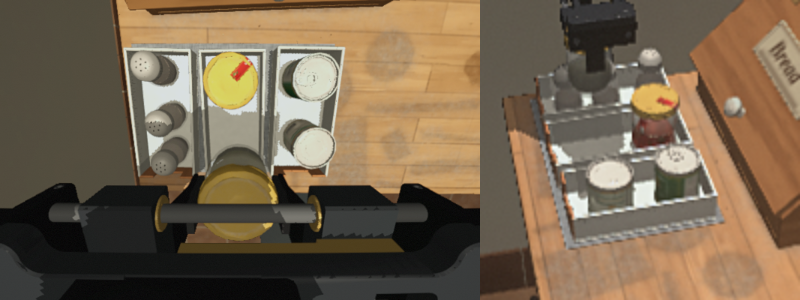

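Everything placed so far is standing. Before lowering, I'll check the clearance of the wide gripper body over the neighbouring shaker caps.

Run:
```python
from h import *
w=cams.camera_info("wrist");im,d=cams.capture("wrist");s=r.sense();R=np.array(s["ee_rot"]);p=np.array(s["tcp_pos"])
B={}
for v in range(225,400,1):
    for u in range(0,640,4):
        if d[v,u]>0:
            q=R.T@(world(w,u,v,d=d[v,u])-p)
            if q[2]<-.035 and abs(q[0])<.15: B.setdefault(int(np.floor(q[1]*100)),[]).append((round(-q[2],3),round(q[0],3),u,v))
for k in sorted(B):
    L=sorted(B[k]);print(k,len(L),L[0],L[len(L)//20])
```

```text
-10 1 (np.float64(0.121), np.float64(0.037), 0, 277) (np.float64(0.121), np.float64(0.037), 0, 277)
-9 230 (np.float64(0.099), np.float64(0.037), 80, 244) (np.float64(0.101), np.float64(0.037), 84, 245)
-8 1622 (np.float64(0.098), np.float64(0.027), 104, 266) (np.float64(0.102), np.float64(0.028), 96, 269)
-7 1347 (np.float64(0.11), np.float64(0.032), 104, 271) (np.float64(0.116), np.float64(0.029), 92, 290)
-6 1262 (np.float64(0.103), np.float64(0.038), 144, 247) (np.float64(0.109), np.float64(0.038), 148, 254)
-5 1405 (np.float64(0.07), np.float64(0.011), 232, 266) (np.float64(0.109), np.float64(0.038), 184, 256)
-4 2006 (np.float64(0.035), np.float64(0.011), 256, 236) (np.float64(0.068), np.float64(0.01), 252, 266)
-3 1083 (np.float64(0.036), np.float64(0.01), 268, 238) (np.float64(0.058), np.float64(0.004), 276, 267)
-2 1259 (np.float64(0.036), np.float64(0.017), 284, 227) (np.float64(0.059), np.float64(-0.018), 292, 302)
-1 1303 (np.float64(0.056), np.float64(0.027), 300, 225) (np.float64(0.059), np.float64(0.005), 304, 266)
0 1356 (np.float64(0.056), np.float64(0.027), 328, 225
[... 291 characters left out ...]
.float64(0.011), 376, 236) (np.float64(0.062), np.float64(0.012), 388, 257)
4 1374 (np.float64(0.064), np.float64(0.011), 396, 260) (np.float64(0.109), np.float64(0.038), 444, 255)
5 1346 (np.float64(0.103), np.float64(0.038), 468, 247) (np.float64(0.11), np.float64(0.038), 472, 256)
6 1363 (np.float64(0.103), np.float64(0.038), 492, 247) (np.float64(0.116), np.float64(0.031), 536, 286)
7 1599 (np.float64(0.099), np.float64(0.03), 532, 262) (np.float64(0.104), np.float64(-0.031), 504, 396)
8 564 (np.float64(0.098), np.float64(0.028), 532, 264) (np.float64(0.101), np.float64(0.034), 540, 253)
9 7 (np.float64(0.121), np.float64(0.037), 628, 277) (np.float64(0.121), np.float64(0.037), 628, 277)
```

The body starts 98 mm behind the reported TCP, so it will clear the caps at 0.095 by over 25 mm. Lowering.

{"fn": "play_rows", "kwargs": {"commands": "0 0 -0.5 0 0 0;0 0 -0.8 0 0 0;0 0 -0.8 0 0 0;0 0 -0.7 0 0 0;0 0 -0.5 0 0 0;0 0 -0.4 0 0 0;0 0 -0.2 0 0 0;0 0 -0.15 0 0 0;0 0 -0.1 0 0 0;0 0 -0.06 0 0 0;0 0 -0.05 0 0 0;0 0 -0.03 0 0 0;0 0 0 0 0 0;0 0 0 0 0 0"}}

```text
time_s: 38.75
tcp_pos: [0.5395, -0.0305, 0.0269]
ee_rot: [[0.874, -0.486, 0.0], [-0.486, -0.874, 0.0], [0.0, -0.0, -1.0]]
wrist_force: [-0.7, 0.2, -1.6]
gripper_width: 0.639
gripper_force: 32.3
```

{"fn": "play_rows", "kwargs": {"commands": "0 0 -0.03 0 0 0;0 0 -0.02 0 0 0;0 0 0 0 0 0;0 0 0 0 0 0"}}

```text
time_s: 39.15
tcp_pos: [0.5397, -0.0306, 0.0264]
ee_rot: [[0.874, -0.486, 0.001], [-0.486, -0.874, -0.0], [0.001, -0.0, -1.0]]
wrist_force: [-2.6, 0.1, 4.6]
gripper_width: 0.636
gripper_force: 32.0
```

{"fn": "play_rows", "kwargs": {"commands": "0 0 0 0 0 0;0 0 0 0 0 0;0 0 0 0 0 0;0 0 0 0 0 0;0 0 0 0 0 0;0 0 0 0 0 0", "grip": 78}}

```text
time_s: 39.75
tcp_pos: [0.5393, -0.0306, 0.0251]
ee_rot: [[0.874, -0.486, -0.0], [-0.486, -0.874, -0.0], [-0.0, 0.0, -1.0]]
wrist_force: [-0.1, 1.0, 1.2]
gripper_width: 0.898
gripper_force: 0.0
```

{"fn": "play_rows", "kwargs": {"commands": "0 0 0.4 0 0 0;0 0 0.8 0 0 0;0 0 0.8 0 0 0;0 0 0.8 0 0 0;0 0 0.8 0 0 0;0 0 0.8 0 0 0;-0.5 0 0.5 0 0 0;-0.8 0 0 0 0 0;-0.8 0 0 0 0 0;-0.5 0 0 0 0 0;0 0 0 0 0 0;0 0 0 0 0 0"}}

```text
time_s: 40.95
tcp_pos: [0.4619, -0.0305, 0.1733]
ee_rot: [[0.874, -0.486, 0.002], [-0.486, -0.874, 0.0], [0.002, -0.001, -1.0]]
wrist_force: [-0.1, 0.0, 0.3]
gripper_width: 0.896
gripper_force: 0.0
```

Run:
```python
from h import *
im,d=cams.capture("wrist");im2,_=cams.capture("scene")
cv2.imwrite("pics/w10.png",np.hstack([cv2.resize(im,(480,300)),cv2.resize(im2[100:250,240:400],(320,300))]))
```

```text
(no output)
```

View pics/w10.png

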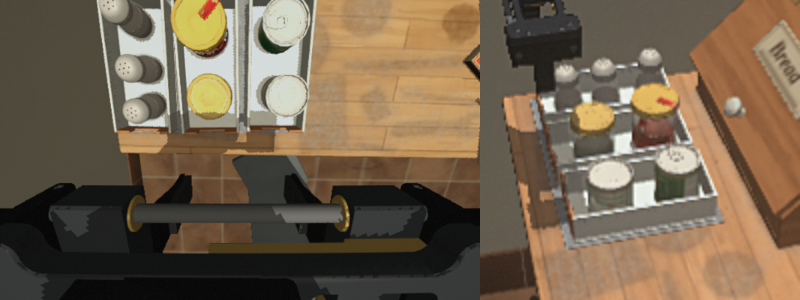

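All seven containers stand upright in the right bins, and the gripper is clear.

```bash
python3 -c "
from station import r
print(r.finish_job())"
```

```text
the job is handed in; nothing more can be done
None
```

The job is handed in at about 41 s: both shakers, the tin and the jar stand upright in the bins of their own kind, and the last pictures show the three binned containers still standing at the back.

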